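# Draw the long plug gauge out of its sleeve

### The job

Draw the plug gauge with the long handle straight up out of the flanged sleeve it sits in, without lifting or tipping the sleeve, and stand it upright on the round rubber pad with its whole foot on the pad. Keep the gauge upright all the way, and leave the short-handled gauge and both sleeves where they stand.

Things in the scene. Friction and masses are not known exactly. Their poses are not given: they have to be found in the camera images.
- long_gauge_center (a point): Centre of the long-handled plug gauge, loose, upright, steel, 120 mm tall, 0.36 kg. Lower 60 mm: plain plug, 30 mm diameter, flat foot. Upper 60 mm: darker knurled handle, 20 mm diameter. The point is where they meet, on the axis; grip the handle 10 to 55 mm above it. z up along the axis. At the start its foot stands on the bench inside the sleeve; 10 mm of plug and the handle show.
- sleeve: The long gauge's sleeve: loose, heavy (0.95 kg) aluminium tube standing on the bench, outer diameter 60 mm, 50 mm tall, foot flange 80 mm diameter, 8 mm thick; through bore 32 mm (1 mm play all round the gauge). Origin: centre of its underside; z up along the bore. The gauge is clear once raised 50 mm. An identical unlisted sleeve holds the short gauge.
- pad_top (a point): Centre of the top face of the rubber pad: a flat black disc, 120 mm in diameter and 8 mm thick, fixed to the bench; the point is 8 mm above the bench.
- short_gauge_center (a point): Centre (half-way up, on the axis) of the short-handled plug gauge, which stays in its own sleeve: the same 30 mm plug, 60 mm long, with a handle 20 mm in diameter but only 20 mm long; 80 mm tall in all, the point 40 mm above its foot.
There are look-alikes about, which are no part of the job. Leave any yellow look-alike of the part that bears short_gauge_center alone.

How it is judged:
On the way:
1. the long gauge is drawn up clear of the sleeve, still upright within 15 degrees (z of long_gauge_center in the frame of sleeve above 0.112 m and angle between long_gauge_center's own z axis and vertical below 0.26 rad), for 0.1 s.
At the end, for the whole second after the job is handed in: The long gauge stands on the pad: centre 54 to 66 mm above its top, axis within 45 mm of its centre, upright within 10 degrees. Its sleeve (on the bench) and the short gauge are each within 40 mm of where they were and upright within 10 degrees (horizontal distance between long_gauge_center and pad_top below 0.045 m and z of long_gauge_center in the frame of pad_top between 0.054 and 0.066 m and angle between each of long_gauge_center, sleeve, short_gauge_center's own z axis and vertical below 0.17 rad and distance of each of sleeve, short_gauge_center from where it was at the start of the episode below 0.04 m and height (world z) of sleeve below 0.008 m); the robot touches nothing.
It fails at once if the sleeve is lifted more than 15 mm off the bench (height (world z) of sleeve above 0.015 m).
It fails at once if the sleeve is tipped more than 15 degrees (angle between sleeve's own z axis and vertical above 0.26 rad).
It fails at once if the long gauge is tipped more than 25 degrees (angle between long_gauge_center's own z axis and vertical above 0.44 rad).
It fails at once if the short gauge is lifted more than 20 mm (height (world z) of short_gauge_center above 0.06 m).
It also fails if it takes over 48 s, if anything falls off the work surface, if the arm or the gripper's body presses on something with over 40 N, if the wrist force passes 120 N, or if a joint passes its speed limit or range.

### The arm

A 6-joint arm with a two-finger parallel gripper is mounted at the origin on a cart in front of the work surface, level with it; the furniture and walls round the work are solid. World frame = base frame: x ahead of the robot, y to its left, z up, the work surface at z = 0. Lengths are in m, angles in rad, forces in N, time in s.
With the tool pointing down it reaches from about 0.25 to 0.725 m from the base axis. Payload 4 kg.
Tool frame: the origin (TCP) lies midway between the tips of the shut fingers; the grasp point (between the pads) lies 19 mm behind it (bot.grip_point_offset is the distance from the TCP to the grasp point, in m); z points along the fingers, y is the line along which they close (so a half turn about z gives the same grasp; the last joint's range is limited). The gripper opens to 85 mm and grips with 20 to 120 N. Pads are 22 mm wide; open, the fingers measure 114 mm over their backs; the gripper's body (76 mm by 85 mm) begins 54 mm behind the grasp point. The pads swing forward as they close: fully open they stand 13 mm farther back than shut.
Start: joints at [0, 0.241, 0.005, 1.335, 0, 1.571], TCP at [0.5, -0, 0.231] pointing down, gripper open.
Joint ranges: [-2.72, 2.72], [-1.05, 1.87], [-1.09, 1.28], [-1.99, 2.15], [-1.42, 1.44], [-3.14, 3.14]. Speed limits (rad/s): [2.79, 2.79, 3.14, 3.14, 3.14, 3.14].

### API

Orientations are given as a unit quaternion [x, y, z, w].
In Python, from workcell import bot gives the robot as it stands.
- The arm moves only by the tool step_arm, never from a script. Its argument "targets" is text: rows parted by semicolons, each of 7 numbers parted by spaces: the opening, from -1 (shut) to 1 (fully open), so that 0 is half open, then the shift along the world's x, y, z normalised to -1 to 1, where 1 is 0.5 m, then the turn, a rotation vector about the world's x, y, z normalised to -1 to 1, where 1 is pi/4 rad. In form: gripper x y z wx wy wz; .... A call has 1 to 10 rows; each row is the pose to reach, as a shift and turn from the pose commanded when the call began; what a row does not reach only later rows make up. A row lasts 1/12 s, in which the tool goes at most 41.7 mm and 7.16 degrees, less where a joint would pass 70% of its speed; a pose out of reach is approached as far as the arm can. A call with a number of a shift or a turn outside -1 to 1 is refused whole. A call with a gripper value outside its range is refused whole. The fingers move at their own pace and stop on an object; the grip force is fixed at half the most. Time passes only in rows, so rows that repeat a pose let the fingers close. It gives the time, the measured TCP pose, the force, the opening and the grip force at its end, in the units of the state.
- bot.get_obs(): the state, without advancing time (a new reading comes with each control period).
- bot.camera(name): name is "scene" or "side" or "wrist"; returns the picture (420x560x3 uint8, red, green, blue); there is no depth.
- bot.camera_info(name): a dict with "vertical_fov" (degrees; the focal length in pixels is half the picture's height over the tangent of half this angle, whatever the lens; pixels are square), "cx", "cy" (the principal point, pixels), "pose" (4x4, takes a point from camera to world coordinates). Camera axes: x right, y up, looking along -z (the intrinsics and any distortion apply to the point x, -y, -z); pixel columns grow to the right and rows downward; lengths in m; the calibration is good to about 2 mm. The wrist camera is an equidistant fisheye: a pixel r from the principal point sees the ray r / f radians off the axis. A picture is of the moment at which its call begins: read the wrist's pose just before it. camera_info takes no time and is no camera call; for the wrist camera it gives the pose at the moment of the call.
- bot.job_done(): hands the job in; it is judged then, once.
The state is a dict: "clock": time; "joint_pos": joint angles; "joint_vel": joint speeds; "tau": joint torques, N m; "eef_pos": TCP position; "tool_rot": TCP orientation; "ft_force": force on the tool from outside, world axes, zero at the start; "ft_torque": the same for the moment, N m; "grip_width": finger opening in m; "grasp_force": force on a finger pad.
Only numpy, scipy, OpenCV 4.12 (cv2) and the standard library are available. Lean on these libraries where they do the work, as an engineer would, in place of code of your own. Each camera call takes 0.05 s, during which the arm holds its last target. There are 200 camera calls.

## Working session

There is one attempt and no reset: what is moved stays moved. The work goes in short steps, Python scripts to look and compute and a tool call to move; the robot and the scene stay as the last step left them, time stands still between calls to the robot, and variables do not carry over. Pictures are saved under pics/ and viewed, at most 10 in all, crops included, and the job is handed in when it is done.

Besides the shell and the picture viewer there is one more tool, called after "Emit:" as name(argument=value, ...), one argument or row to a line, values as JSON. step_arm: Moves the arm, as the interface text tells. Scaled input: -1 to 1 covers 0.5 m each way for a shift and pi/4 rad each way for a turn. Its arguments: {"type":"object","properties":{"targets":{"type":"string"}},"required":["targets"]}

```bash
mkdir -p pics; cat > h.py <<'E'
import numpy as np, cv2
from workcell import bot
def ray(name,u,v,info=None):
    i=info or bot.camera_info(name); f=210/np.tan(np.radians(i["vertical_fov"])/2)
    x,y=u-i["cx"],v-i["cy"]; P=np.array(i["pose"])
    if name=="wrist":
        r=np.hypot(x,y)+1e-9; t=r/f; d=np.array([np.sin(t)*x/r,-np.sin(t)*y/r,-np.cos(t)])
    else: d=np.array([x/f,-y/f,-1.])
    return P[:3,3],P[:3,:3]@d
def onz(name,u,v,z,info=None):
    o,d=ray(name,u,v,info); return o+d*(z-o[2])/d[2]
def proj(name,p,info=None):
    i=info or bot.camera_info(name); f=210/np.tan(np.radians(i["vertical_fov"])/2)
    P=np.array(i["pose"]); q=P[:3,:3].T@(np.array(p)-P[:3,3]); x,y,z=q[0],-q[1],-q[2]
    if name=="wrist":
        r=np.hypot(x,y)+1e-9; t=np.arctan2(r,z); return i["cx"]+f*t*x/r,i["cy"]+f*t*y/r
    return i["cx"]+f*x/z,i["cy"]+f*y/z
E
python3 - <<'E'
from h import *
for n in("scene","side","wrist"):
    i=bot.camera_info(n); im=bot.camera(n); cv2.imwrite(f"pics/{n}.png",im[:,:,::-1]); print(n,{k:(np.round(v,3).tolist()) for k,v in i.items() if not isinstance(v,str)})
E
```

```text
scene {'vertical_fov': 44.674, 'cx': 276.596, 'cy': 218.586, 'pose': [[0.572, 0.475, -0.669, -0.11], [-0.82, 0.332, -0.467, -0.539], [0.0, 0.815, 0.579, 0.6], [0.0, 0.0, 0.0, 1.0]]}
side {'vertical_fov': 49.873, 'cx': 285.207, 'cy': 205.009, 'pose': [[0.993, 0.054, -0.108, 0.417], [-0.121, 0.424, -0.897, -0.987], [-0.003, 0.904, 0.428, 0.486], [0.0, 0.0, 0.0, 1.0]]}
wrist {'vertical_fov': 65.706, 'cx': 276.889, 'cy': 205.095, 'pose': [[1.0, -0.0, 0.001, 0.501], [0.0, 0.955, 0.297, 0.077], [-0.001, -0.297, 0.955, 0.374], [0.0, 0.0, 0.0, 1.0]]}
```

View pics/scene.png

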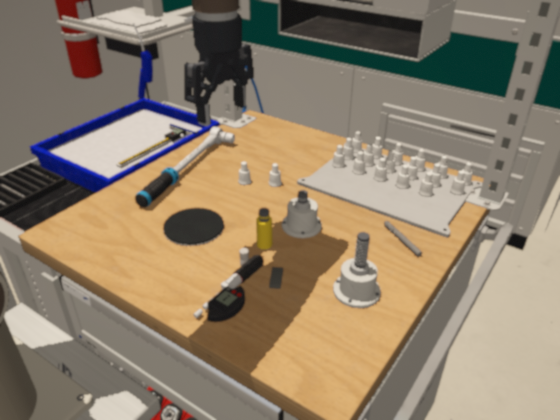

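View pics/side.png

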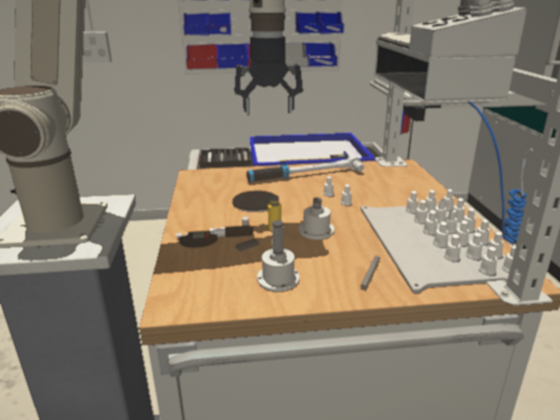

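View pics/wrist.png

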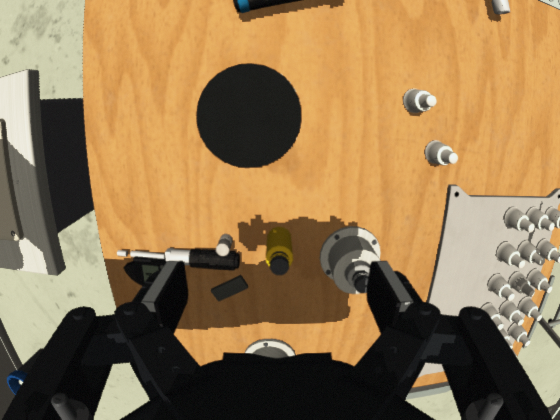

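The three views agree. The gauge candidates in the scene view are:
- The tall handle in a flanged sleeve at (362,250), side (278,240). It is the long gauge, because its handle is long and knurled.
- The short handle in a sleeve at (302,210), side (317,215). It is the short gauge.
- The yellow part at (264,230), a look-alike to leave alone.

The pad is the large black disc, at scene (194,226) and wrist (249,115). I'll measure and crop next.

```bash
python3 - <<'E'
from h import *
S=cv2.imread("pics/scene.png");D=cv2.imread("pics/side.png");W=cv2.imread("pics/wrist.png")
for n,im,c in(("scene",S,(194,226)),("side",D,(256,201)),("wrist",W,(249,115))):
    m=(im.max(2)<60).astype(np.uint8); k,l,s,ce=cv2.connectedComponentsWithStats(m)
    q=l[c[1],c[0]]; cs,_=cv2.findContours((l==q).astype(np.uint8),0,1)
    p=max(cs,key=cv2.contourArea)[:,0]; P=np.array([onz(n,u,v,.008) for u,v in p])[:,:2].astype(np.float32)
    (e,r)=cv2.minEnclosingCircle(P); print(n,"pad",q,s[q],np.round(e,4),round(r,4))
a=cv2.resize(S[215:315,310:410],(400,400),interpolation=2);b=cv2.resize(D[210:300,230:330],(400,360),interpolation=2)
b=cv2.copyMakeBorder(b,0,40,0,0,cv2.BORDER_CONSTANT)
cv2.imwrite("pics/crop.png",np.hstack([a,b]))
E
```

```text
scene pad 24 [ 165  210   58   34 1536] [0.4614 0.059 ] 0.0568
side pad 0 [     0      0    560    420 225265] [-0.8082 19.8879] 20.59
wrist pad 4 [ 197   64  104  103 8428] [0.4684 0.0671] 0.0591
```

View pics/crop.png

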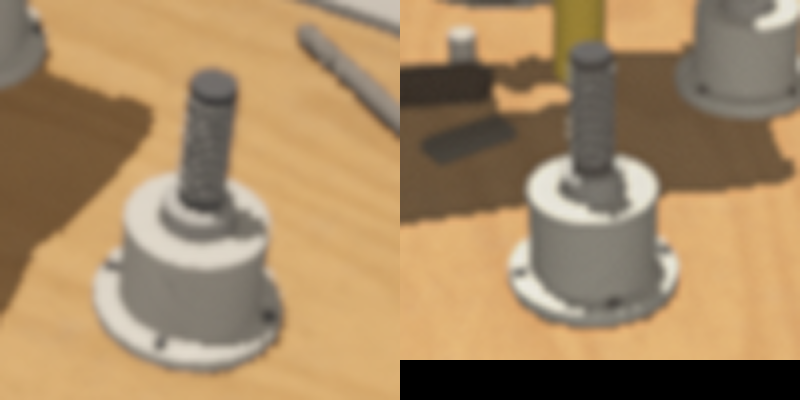

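The crop confirms the long knurled handle in the flanged sleeve. The handle top is at scene (363.5,236.5) and side (277.8,223). The sleeve's top rim centre is at scene (359,270) and side (278,257).

```bash
python3 - <<'E'
from h import *
for n,u,v,z in(("scene",363.5,236.5,.12),("side",277.8,223,.12),("scene",359,270.5,.05),("side",278.2,257,.05),("scene",194,226,.008),("side",256,201,.008),("scene",303,195.5,.08),("side",317.5,201.5,.08),("scene",264,212,.07),("side",274,204,.07)):
    print(n,u,v,np.round(onz(n,u,v,z),4))
o,d=ray("scene",363.5,236.5);o2,d2=ray("side",277.8,223)
A=np.stack([d,-d2],1);t=np.linalg.lstsq(A,o2-o,rcond=None)[0];print(o+d*t[0],o2+d2*t[1])
o=bot.get_obs();print(o["eef_pos"],o["tool_rot"],bot.grip_point_offset,o["clock"])
E
```

```text
scene 363.5 236.5 [ 0.4824 -0.2893  0.12  ]
side 277.8 223 [ 0.4882 -0.2894  0.12  ]
scene 359 270.5 [ 0.4827 -0.2887  0.05  ]
side 278.2 257 [ 0.4883 -0.2887  0.05  ]
scene 194 226 [0.4608 0.0569 0.008 ]
side 256 201 [0.4681 0.05   0.008 ]
scene 303 195.5 [ 0.5807 -0.1173  0.08  ]
side 317.5 201.5 [ 0.5907 -0.1253  0.08  ]
scene 264 212 [ 0.5063 -0.0807  0.07  ]
side 274 204 [ 0.4992 -0.1048  0.07  ]
[ 0.48716581 -0.28729898  0.11617476] [ 0.48851469 -0.28628619  0.11836514]
[ 4.99504651e-01 -8.33223031e-07  2.30618466e-01] [ 7.07108825e-01  7.07104268e-01 -5.76464423e-04 -5.75323632e-04] 0.0187 0.15
```

Emit:
step_arm(
  targets="1 -0.013 -0.289 0 0 0 0;1 -0.026 -0.578 0 0 0 0;1 -0.026 -0.578 0 0 0 0;1 -0.026 -0.578 0 0 0 0;1 -0.026 -0.578 0 0 0 0;1 -0.026 -0.578 0 0 0 0;1 -0.026 -0.578 0 0 0 0;1 -0.026 -0.578 0 0 0 0;1 -0.026 -0.578 0 0 0 0;1 -0.026 -0.578 0 0 0 0",
)

```text
clock: 0.98
eef_pos: [0.4865, -0.2889, 0.2307]
tool_rot: [0.707, 0.707, 0.0, -0.001]
ft_force: [-0.5, -0.4, 0.5]
grip_width: 0.0855
grasp_force: 0.0
```

```bash
python3 - <<'E'
from h import *
i=bot.camera_info("wrist");im=bot.camera("wrist")[:,:,::-1].copy(); print(np.round(bot.get_obs()["eef_pos"],4))
cv2.imwrite("pics/w2.png",im)
for p in((.486,-.289,.12),(.486,-.289,.05)): print(proj("wrist",p,i))
E
```

```text
[ 0.4868 -0.2881  0.2309]
(np.float64(274.59896051773677), np.float64(202.61018532277433))
(np.float64(275.0973717732908), np.float64(182.84148830012094))
```

View pics/w2.png

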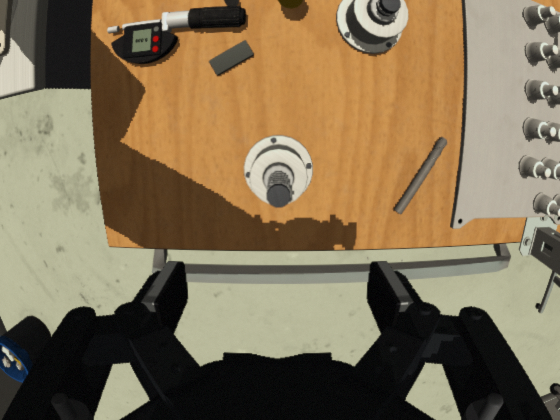

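The wrist view puts the handle top at (279,195) and the flange circle's centre at (278,171).

```bash
python3 - <<'E'
from h import *
print(onz("wrist",279,195,.12),onz("wrist",278.5,171,.008))
im=cv2.imread("pics/w2.png")
m=(im.max(2)<75).astype(np.uint8)[170:215,255:305]; k,l,s,c=cv2.connectedComponentsWithStats(m); print([(s[j].tolist(),(c[j]+[255,170]).round(1).tolist()) for j in range(1,k) if s[j][4]>80])
f=bot.camera_info("wrist"); P=np.array(f["pose"])[:3,3]; print(P)
# flange edge fit: rays of visible extreme columns/rows
for u,v in((244,171),(312,171),(278,136)): print(onz("wrist",u,v,.008)[:2])
E
```

```text
[ 0.48986596 -0.28196338  0.12      ] [ 0.48997848 -0.28438791  0.008     ]
[]
[ 0.48816386 -0.21169218  0.37407147]
[ 0.4503292  -0.28427881]
[ 0.52850749 -0.28420676]
[ 0.48935349 -0.24413952]
```

Emit:
step_arm(
  targets="1 0.004 0.006 0 0 0 0;1 0.004 0.006 -0.06 0 0 0;1 0.004 0.006 -0.13 0 0 0;1 0.004 0.006 -0.2 0 0 0;1 0.004 0.006 -0.26 0 0 0;1 0.004 0.006 -0.3 0 0 0;1 0.004 0.006 -0.31 0 0 0;1 0.004 0.006 -0.31 0 0 0;1 0.004 0.006 -0.31 0 0 0",
)

```text
clock: 1.78
eef_pos: [0.4901, -0.2854, 0.0775]
tool_rot: [0.707, 0.708, 0.0, 0.001]
ft_force: [0.3, -0.2, -0.2]
grip_width: 0.085
grasp_force: 0.0
```

```bash
python3 - <<'E'
from h import *
im=bot.camera("wrist")[:,:,::-1].copy();o=bot.get_obs(); print(np.round(o["eef_pos"],4),o["ft_force"])
s=bot.camera("side")[:,:,::-1]
cv2.imwrite("pics/w3.png",np.hstack([im[100:400,120:440],cv2.resize(s[130:310,180:380],(333,300))]))
E
```

```text
[ 0.4906 -0.2861  0.0783] [ 0.20301605 -0.84759053  0.33169686]
```

View pics/w3.png

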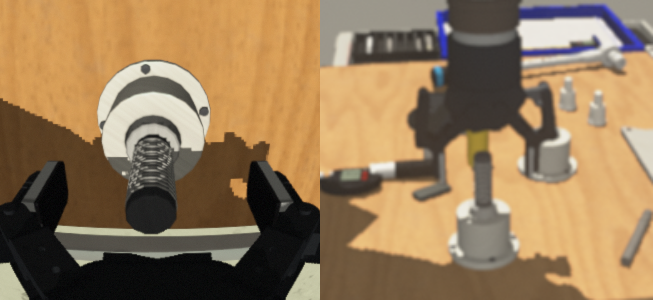

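```bash
python3 - <<'E'
from h import *
e=bot.get_obs()["eef_pos"]
for dz in(0,.019,.042): print(np.subtract(proj("wrist",e+[0,0,dz]),[120,100]))
print(onz("wrist",270,310,.12))
E
```

```text
[154.11885756 166.78510996]
[153.97332606 186.87237504]
[153.75959704 218.00469786]
[ 0.48930267 -0.28292191  0.12      ]
```

The handle is centred between the pads to within 3 mm. I'll nudge 2 mm and close.

Emit:
step_arm(
  targets="1 -0.002 0.004 0 0 0 0;1 -0.002 0.004 0 0 0 0;-1 -0.002 0.004 0 0 0 0;-1 -0.002 0.004 0 0 0 0;-1 -0.002 0.004 0 0 0 0;-1 -0.002 0.004 0 0 0 0;-1 -0.002 0.004 0 0 0 0;-1 -0.002 0.004 0 0 0 0;-1 -0.002 0.004 0 0 0 0;-1 -0.002 0.004 0 0 0 0",
)

```text
clock: 2.72
eef_pos: [0.4879, -0.2841, 0.0764]
tool_rot: [0.707, 0.707, -0.0, -0.0]
ft_force: [-0.8, -0.3, 1.6]
grip_width: 0.0186
grasp_force: 58.5
```

Emit:
step_arm(
  targets="-1 0 0 0.01 0 0 0;-1 0 0 0.02 0 0 0;-1 0 0 0.03 0 0 0;-1 0 0 0.04 0 0 0;-1 0 0 0.04 0 0 0;-1 0 0 0.04 0 0 0",
)

```text
clock: 3.22
eef_pos: [0.4882, -0.2841, 0.0967]
tool_rot: [0.707, 0.707, 0.0, 0.0]
ft_force: [-0.2, -0.7, -5.0]
grip_width: 0.0186
grasp_force: 58.9
```

```bash
python3 - <<'E'
from h import *
s=bot.camera("side")[:,:,::-1];c=bot.camera("scene")[:,:,::-1];w=bot.camera("wrist")[:,:,::-1]
r=lambda a:cv2.resize(a,(266,300),interpolation=2)
cv2.imwrite("pics/l1.png",np.hstack([r(s[190:300,230:328]),r(c[200:310,310:408]),r(w[100:400,147:413])]))
E
```

```text
(no output)
```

View pics/l1.png

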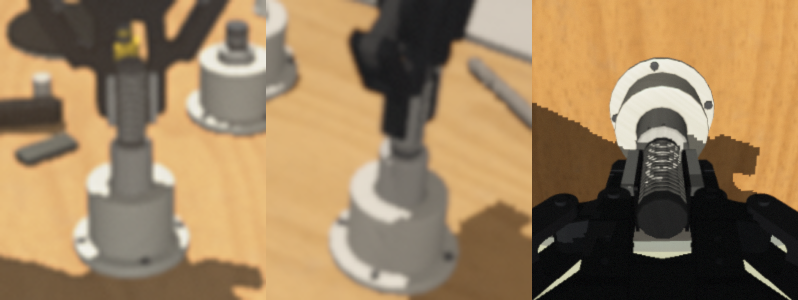

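The gauge has risen 20 mm and is upright, the sleeve stays flat on the bench, and only about 5 N is hanging on the wrist. I'll continue the lift.

Emit:
step_arm(
  targets="-1 0 0 0.02 0 0 0;-1 0 0 0.05 0 0 0;-1 0 0 0.08 0 0 0;-1 0 0 0.11 0 0 0;-1 0 0 0.14 0 0 0;-1 0 0 0.17 0 0 0;-1 0 0 0.2 0 0 0;-1 0 0 0.22 0 0 0;-1 0 0 0.22 0 0 0;-1 0 0 0.22 0 0 0",
)

```text
clock: 4.2
eef_pos: [0.4883, -0.2842, 0.2069]
tool_rot: [0.707, 0.707, 0.0, 0.001]
ft_force: [0.7, 0.0, -4.5]
grip_width: 0.0186
grasp_force: 59.2
```

Emit:
step_arm(
  targets="-1 0 0.02 0 0 0 0;-1 -0.005 0.06 0 0 0 0;-1 -0.01 0.11 0 0 0 0;-1 -0.015 0.16 0 0 0 0;-1 -0.02 0.21 0 0 0 0;-1 -0.02 0.26 0 0 0 0;-1 -0.025 0.31 0 0 0 0;-1 -0.025 0.36 0 0 0 0;-1 -0.025 0.41 0 0 0 0;-1 -0.03 0.46 0 0 0 0",
)

```text
clock: 5.03
eef_pos: [0.4719, -0.0521, 0.2051]
tool_rot: [0.707, 0.707, -0.001, -0.001]
ft_force: [-0.2, 0.7, -3.8]
grip_width: 0.0188
grasp_force: 59.1
```

Emit:
step_arm(
  targets="-1 -0.005 0.05 0 0 0 0;-1 -0.01 0.1 0 0 0 0;-1 -0.015 0.15 0 0 0 0;-1 -0.015 0.19 0 0 0 0;-1 -0.015 0.22 0 0 0 0;-1 -0.015 0.23 0 0 0 0;-1 -0.015 0.23 0 0 0 0;-1 -0.015 0.23 0 0 0 0",
)

```text
clock: 5.7
eef_pos: [0.4648, 0.0609, 0.2056]
tool_rot: [0.707, 0.707, -0.001, -0.0]
ft_force: [0.3, -0.0, -3.9]
grip_width: 0.0187
grasp_force: 59.1
```

```bash
python3 - <<'E'
from h import *
i=bot.camera_info("wrist");w=bot.camera("wrist")[:,:,::-1];s=bot.camera("side")[:,:,::-1];o=bot.get_obs();print(np.round(o["eef_pos"],4),o["grasp_force"])
cv2.imwrite("pics/p1.png",np.hstack([w[60:420,60:460],cv2.resize(s[80:280,160:360],(360,360),interpolation=2)]))
t=np.linspace(0,6.28,13)[:12]
print(np.round([np.subtract(proj("wrist",(.466,.06,.008),i),[60,60])],1))
E
```

```text
[0.4651 0.0603 0.2059] 59.11692023277283
[[216.9 119.5]]
```

View pics/p1.png

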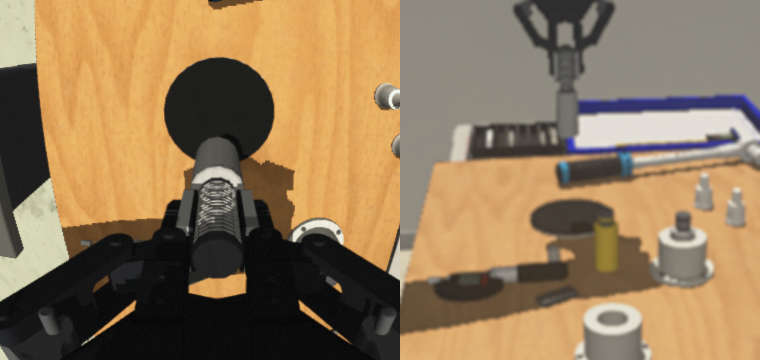

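In the wrist view the pad centre is at about (279,170) full-frame, slightly forward of the prediction.

```bash
python3 - <<'E'
from h import *
print(onz("wrist",279,170,.008), [onz("wrist",u,v,.008)[:2].round(4) for u,v in((224,170),(334,170),(279,118))])
i=bot.camera_info("side");print(onz("side",160+572/1.8,80+217/1.8,.008)[:2])
E
```

```text
[0.46875281 0.06978118 0.008     ] [array([0.4096, 0.0702]), array([0.528 , 0.0701]), array([0.4687, 0.1251])]
[ 1.02341753 -0.01823755]
```

Emit:
step_arm(
  targets="-1 0.004 0.006 -0.02 0 0 0;-1 0.004 0.006 -0.06 0 0 0;-1 0.004 0.006 -0.1 0 0 0;-1 0.004 0.006 -0.14 0 0 0;-1 0.004 0.006 -0.18 0 0 0;-1 0.004 0.006 -0.21 0 0 0;-1 0.004 0.006 -0.23 0 0 0;-1 0.004 0.006 -0.235 0 0 0;-1 0.004 0.006 -0.238 0 0 0;-1 0.004 0.006 -0.238 0 0 0",
)

```text
clock: 6.63
eef_pos: [0.4677, 0.0637, 0.0872]
tool_rot: [0.707, 0.707, 0.0, 0.0]
ft_force: [0.6, 0.6, -3.7]
grip_width: 0.0183
grasp_force: 59.0
```

Not touching yet (3.7 N is the gauge's weight), so I'll creep down.

Emit:
step_arm(
  targets="-1 0 0 -0.002 0 0 0;-1 0 0 -0.003 0 0 0;-1 0 0 -0.004 0 0 0;-1 0 0 -0.005 0 0 0;-1 0 0 -0.005 0 0 0;-1 0 0 -0.005 0 0 0",
)

```text
clock: 7.13
eef_pos: [0.4676, 0.0641, 0.085]
tool_rot: [0.707, 0.707, 0.0, 0.0]
ft_force: [0.4, -0.3, -3.7]
grip_width: 0.0185
grasp_force: 59.0
```

Emit:
step_arm(
  targets="-1 0 0 -0.001 0 0 0;-1 0 0 -0.002 0 0 0;-1 0 0 -0.002 0 0 0;-1 0 0 -0.002 0 0 0",
)

```text
clock: 7.47
eef_pos: [0.4677, 0.0641, 0.0844]
tool_rot: [0.707, 0.707, 0.0, 0.0]
ft_force: [-1.7, -0.7, 1.3]
grip_width: 0.0185
grasp_force: 59.8
```

The load has gone from -3.7 to +1.3 N, so the foot rests on the pad at the expected height. Release next, then straight up.

Emit:
step_arm(
  targets="-0.3 0 0 0 0 0 0;-0.3 0 0 0 0 0 0;-0.3 0 0 0 0 0 0;0.5 0 0 0 0 0 0;1 0 0 0 0 0 0;1 0 0 0 0 0 0;1 0 0 0 0 0 0;1 0 0 0 0 0 0",
)

```text
clock: 8.13
eef_pos: [0.4675, 0.064, 0.0838]
tool_rot: [0.707, 0.707, 0.0, -0.0]
ft_force: [-0.2, 0.8, -0.5]
grip_width: 0.0848
grasp_force: 0.0
```

Emit:
step_arm(
  targets="1 0 0 0.02 0 0 0;1 0 0 0.06 0 0 0;1 0 0 0.11 0 0 0;1 0 0 0.17 0 0 0;1 0 0 0.23 0 0 0;1 0 0 0.29 0 0 0;1 0 0 0.3 0 0 0;1 0 0 0.3 0 0 0;1 0 0 0.3 0 0 0",
)

```text
clock: 8.88
eef_pos: [0.4673, 0.064, 0.2334]
tool_rot: [0.707, 0.707, 0.0, -0.0]
ft_force: [-0.3, 0.6, -0.0]
grip_width: 0.0854
grasp_force: 0.0
```

```bash
python3 - <<'E'
from h import *
w=bot.camera("wrist")[:,:,::-1];s=bot.camera("scene")[:,:,::-1]
cv2.imwrite("pics/f.png",np.hstack([w[60:420,60:460],cv2.resize(s[140:320,140:400][:, :200],(400,360),interpolation=2)]))
E
```

```text
(no output)
```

View pics/f.png

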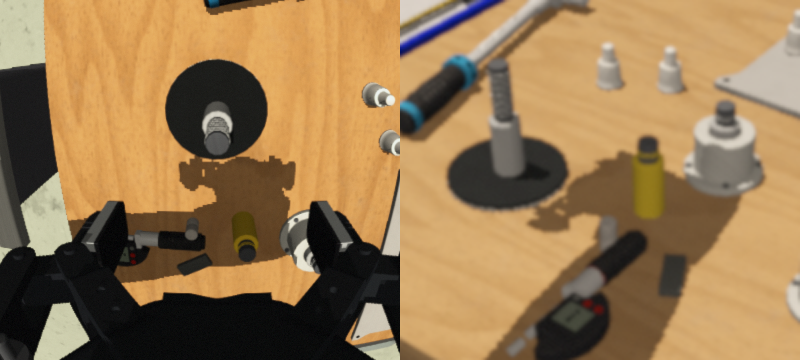

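The gauge stands upright near the pad's centre (scene crop (507,170)), with its whole foot on the pad. The gripper is clear, the short gauge is undisturbed, and the empty sleeve was standing flat when last seen. Handing in.

```bash
python3 -c "
from workcell import bot
print(bot.job_done())"
```

```text
the job is handed in; nothing more can be done
None
```

I drew the long gauge straight out of its sleeve, stood it upright near the centre of the rubber pad with its whole foot on it, and handed the job in at about 9 s; no verdict was returned.

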